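# Open the kiln's green control box with its key

### The arm

A 6-joint arm with a two-finger parallel gripper is mounted at the origin on the work surface. World frame = base frame: x ahead of the robot, y to its left, z up, the work surface at z = 0. Lengths are in m, angles in rad, forces in N, time in s.
With the tool pointing down it reaches from about 0.25 to 0.775 m from the base axis. Payload 4 kg.
Tool frame: the origin (TCP) lies midway between the tips of the shut fingers; the grasp point (between the pads) lies 19 mm behind it (robot.tcp_to_grasp is the distance from the TCP to the grasp point, in m); z points along the fingers, x is the direction in which the jaws open and shut, and the axes are right-handed (so a half turn about z gives the same grasp; the last joint's range is limited). The gripper opens to 94 mm and grips with 3 to 60 N. Pads are 16 mm wide; open, the fingers measure 119 mm over their backs; the gripper's body (75 mm by 177 mm) begins 78 mm behind the grasp point.
Start: joints at [1.002, 0.087, 1.371, -0, 1.684, -0.103], TCP at [0.247, 0.491, 0.206] pointing down, gripper open.
Joint ranges: [-3.1, 3.1], [-0.76, 2.03], [0.27, 2.55], [-1.08, 4.22], [0.17, 2.65], [-2.57, 2.57]. Speed limits (rad/s): [2.79, 2.79, 3.14, 3.14, 3.14, 3.14].

### API

Orientations are given as [roll, pitch, yaw] about the fixed x, y, z axes, in that order (R = Rz(yaw) Ry(pitch) Rx(roll)).
In Python, from bench import get_obs, vision, robot gives the robot as it stands.
- The arm moves only by the tool servo_tool, never from a script. Its argument "targets" is text: rows parted by semicolons, each of 7 numbers parted by spaces: the opening, from 0 (shut) to 1 (fully open), then the shift along the tool's x, y, z as a fraction of full scale, then the turn, a rotation vector about the tool's x, y, z as a fraction of full scale. A call has 1 to 12 rows; each row is the pose to reach, as a shift and turn from the pose commanded when the call began, along the tool's axes at that moment, turning the shorter way round; what a row does not reach only later rows make up. Full scale, the value 1, is 0.25 m for a shift and pi rad for a turn. A row lasts 1/12 s, in which the tool goes at most 41.7 mm and 7.16 degrees, less where a joint would pass 70% of its speed; a pose out of reach is approached as far as the arm can. A call with a number of a shift or a turn outside -1 to 1 is refused whole. A call with a gripper value outside its range is refused whole. The fingers move at their own pace and stop on an object; the grip force is fixed at half the most. Time passes only in rows, so rows that repeat a pose let the fingers close. It gives the time, the measured TCP pose, the force and the opening at its end, in the units of the state.
- get_obs(): the state, without advancing time (a new reading comes with each control period).
- vision.snapshot(name): name is "scene" or "side" or "wrist"; returns a dict with "image" (400x640x3 uint8, red, green, blue), "mtx" (3x3 intrinsics, pixels), "world_from_camera" (4x4, takes a point from camera to world coordinates); the wrist camera has in their place "T_tool_cam" (4x4, takes a point from camera to tool coordinates, whose origin is the TCP and whose axes are the tool frame's). Camera axes: x right, y down, z forward; pixel columns grow to the right and rows downward; lengths in m; the calibration is good to about 2 mm. A picture is of the moment at which its call begins: read the wrist's pose just before it. There is no depth.
- robot.close_job(): hands the job in, once; it reports no verdict.
The state is a dict: "time": time; "joint_positions": joint angles; "qvel": joint speeds; "joint_torque": joint torques, N m; "tool_pos": TCP position; "ee_rot": TCP orientation; "wrist_force": force on the tool from outside, world axes, zero at the start; "wrist_torque": the same for the moment, N m; "width": finger opening in m.
Only numpy, scipy, OpenCV 4.12 (cv2) and the standard library are available. Lean on these libraries where they do the work, as an engineer would, in place of code of your own. Each camera call takes 0.05 s, during which the arm holds its last target.

### The job

The kiln has tripped and its fuses must be reached. Turn the brass key in the green control box a full quarter turn clockwise to release the latch, then swing the green panel up by its steel handle until it stands nearly upright, and let go of it. Leave the blue control box, the white jar and the mug alone.

Things in the scene. Friction and masses are not known exactly. Their poses are not given: they have to be found in the camera images.
- green_key_grip (a point): Middle of the brass key wing standing on the green panel: an upright plate 38 mm long (its x axis), 10 mm thick (y), 32 mm tall, captive in the latch. The point is on the key's vertical turning axis, 28 mm above the panel's face, 142 mm above the bench; the wing spans 10 to 42 mm above the panel.
- green_key (a joint): Angle of the green box's key, rad: 0 = locked (wing points from the panel's free edge to its hinge), 1.57 = fully turned (wing parallel to the hinge). Grows clockwise seen from above; stops at 0 and 1.57; starts at 0 to 0.15. Light friction (0.06 N m), stays where left. Its cam holds the panel shut until about 1.2 rad.
- green_handle_grip (a point): Middle of the green panel's round steel handle bar, 12 mm thick, 90 mm long along y (parallel to the hinge), 39 mm clear of the panel, 159 mm above the bench when shut. Moves with the panel; shut, z is up and x points level to the hinge, away from the robot. Hinge line: 165 mm along x and 49 mm along -z from here. Key axis: 20 mm along x, 125 mm along y. Panel edge: 35 mm along -x.
- green_panel (a joint): Opening of the green panel, rad: 0 = shut, level on its grey box; 1.57 = upright; stop 1.75. Free edge on the robot's side swings up and away from the robot. 200 mm (edge to hinge) x 256 x 4 mm, 0.35 kg; the stiff hinge holds it wherever it is left; about 5 N at the handle lifts it. Box: fixed, 210 x 260 x 110 mm high, turned up to 0.25 rad.
- blue_box: The other control box, identical but with a blue panel, own key and handle: leave alone. Fixed, origin at the centre of its underside; 210 (x) x 260 (y) x 110 mm high, handle rising to 165 mm. The boxes stand side by side, the green one on the left or right.
- jar: White lidded pottery jar with two ears, 128 mm high, 136 mm over the ears, loose on the bench beyond the boxes; origin at the centre of its foot. Leave alone.
- mug: Terracotta-coloured mug, 76 mm wide, 85 mm high, loose on the bench beyond the boxes; origin at the centre of its foot. Leave alone.

How it is judged:
By the outcome, as a careful person would: the job done as asked, in the order asked, and still so for the second after the job is handed in, with the robot touching nothing.
It also fails if it takes over 51 s, if anything falls off the work surface, if the arm or the gripper's body presses on something with over 40 N, if the wrist force passes 120 N, or if a joint passes its speed limit or range.

## Working session

There is one attempt and no reset: what is moved stays moved. The work goes in short steps, Python scripts to look and compute and a tool call to move; the robot and the scene stay as the last step left them, time stands still between calls to the robot, and variables do not carry over. Pictures are saved under pics/ and viewed, and the job is handed in when it is done.

Besides the shell and the picture viewer there is one more tool, called after ">>>" by a JSON object that holds its "op" and its "data". servo_tool: Moves the arm, as the interface text tells. Its arguments: {"type":"object","properties":{"targets":{"type":"string"}},"required":["targets"]}

```bash
ls; mkdir -p pics
python3 - <<'E'
from bench import get_obs, vision, robot
import cv2,numpy as np
print(get_obs())
for n in("scene","side","wrist"):
    s=vision.snapshot(n); cv2.imwrite(f"pics/{n}0.png",s["image"][...,::-1]); np.savez(f"{n}0.npz",**s)
    print({k:np.round(v,4).tolist() for k,v in s.items() if k!="image"})
E
```

```text
pics
{'time': 0.0, 'joint_positions': array([ 1.00190405e+00,  8.79442499e-02,  1.37222248e+00, -2.73947839e-05,
        1.68361221e+00, -1.03073592e-01]), 'qvel': array([ 0.00039786, -0.00023671, -0.00060122, -0.00249987, -0.0001512 ,
       -0.00051819]), 'joint_torque': array([ 2.40033642e-04, -3.40177631e+01, -3.02424467e+01,  7.18329241e-02,
        3.30677256e-02, -1.69679884e-04]), 'tool_pos': array([0.24673885, 0.4909373 , 0.20432619]), 'ee_rot': array([-3.14139479e+00,  2.17748395e-03,  1.10497480e+00]), 'wrist_force': array([ 0.15990268, -0.42437384,  0.90182401]), 'wrist_torque': array([ 0.01942305,  0.03257577, -0.02248625]), 'width': 0.09404195444106556}
{'mtx': [[401.9406, 0.0, 326.8257], [0.0, 401.9406, 199.1136], [0.0, 0.0, 1.0]], 'world_from_camera': [[0.0902, 0.7779, -0.6219, 1.1144], [0.9957, -0.0828, 0.0409, -0.0355], [-0.0197, -0.6229, -0.7821, 0.7091], [0.0, 0.0, 0.0, 1.0]]}
{'mtx': [[377.2227, 0.0, 324.2816], [0.0, 377.2227, 202.5308], [0.0, 0.0, 1.0]], 'world_from_camera': [[0.96, -0.2067, 0.1888, 0.4504], [-0.2799, -0.723, 0.6316, -0.5927], [0.006, -0.6592, -0.752, 0.8109], [0.0, 0.0, 0.0, 1.0]]}
{'mtx': [[349.1754, 0.0, 318.9466], [0.0, 349.1754, 195.5815], [0.0, 0.0, 1.0]], 'T_tool_cam': [[1.0, 0.0003, 0.0007, -0.0007], [-0.0005, 0.9617, 0.2741, -0.0789], [-0.0006, -0.2741, 0.9617, -0.1783], [0.0, 0.0, 0.0, 1.0]]}
```

View pics/scene0.png

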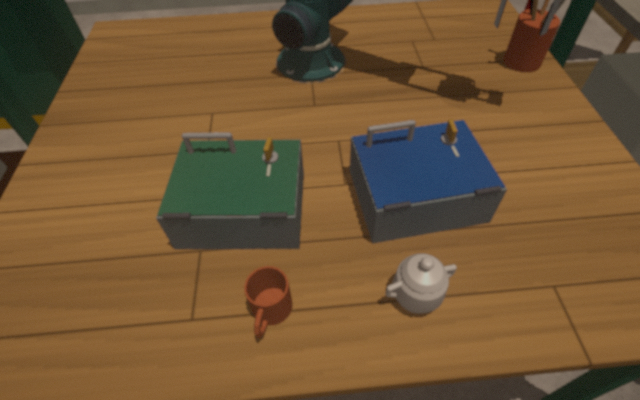

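View pics/side0.png

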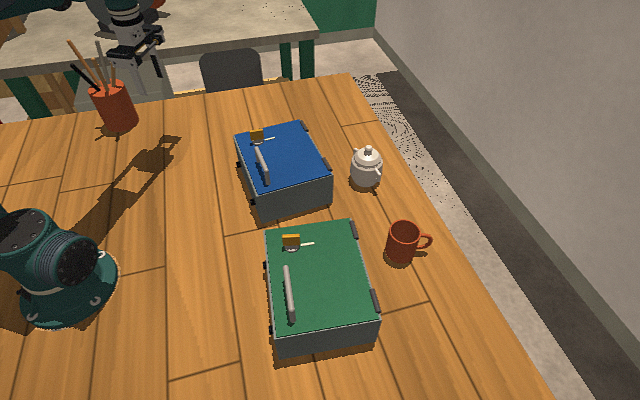

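View pics/wrist0.png

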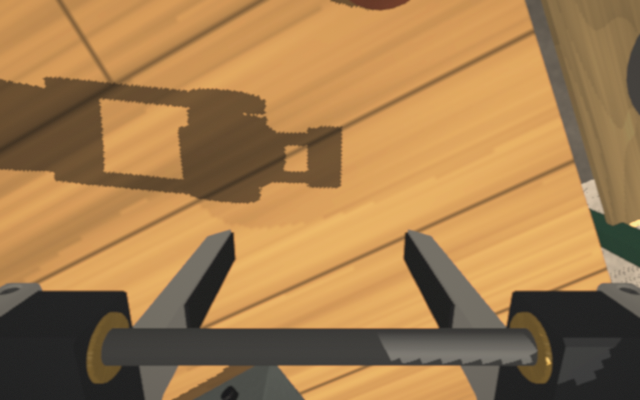

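The scene view shows the green box at the robot's right, with its panel corners near (185,140), (300,140), (302,213) and (162,213). The key is at (268,150). I'll enlarge both views.

Run:
```python
import cv2
a=cv2.imread("pics/scene0.png")[120:260,150:320]; cv2.imwrite("pics/sc_c.png",cv2.resize(a,None,fx=4.5,fy=4.2,interpolation=2) if 0 else cv2.resize(a,None,fx=4,fy=4,interpolation=2))
a=cv2.imread("pics/side0.png")[210:360,250:400]; cv2.imwrite("pics/si_c.png",cv2.resize(a,None,fx=4,fy=4,interpolation=2))
```

```text
(no output)
```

View pics/sc_c.png

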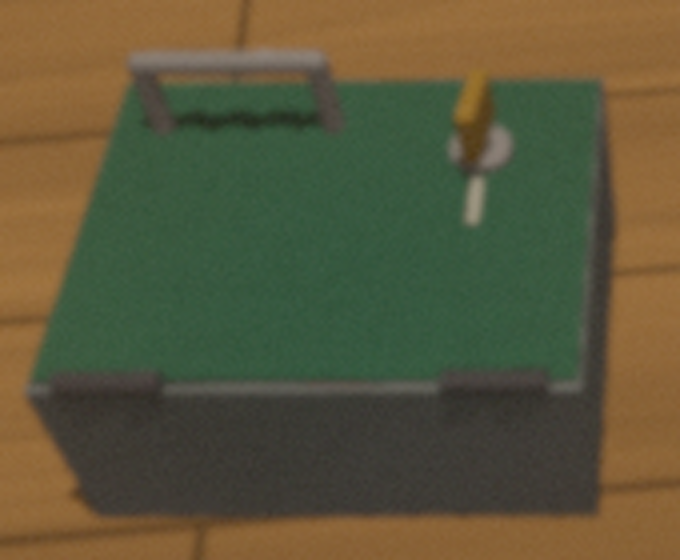

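View pics/si_c.png

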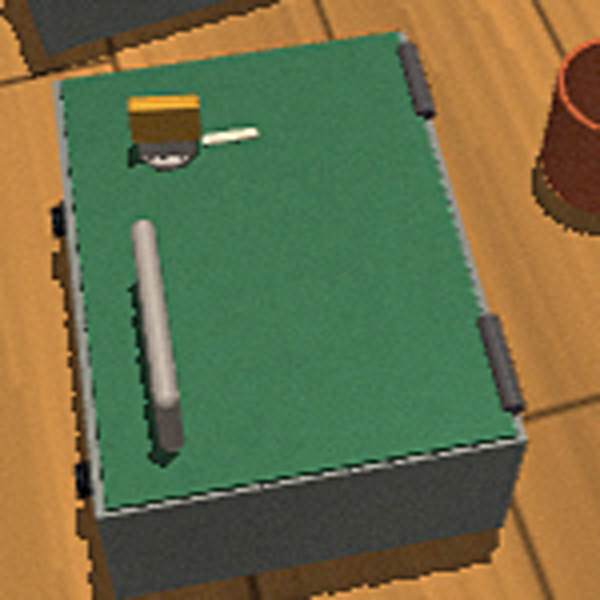

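```bash
cat > fit.py <<'E'
import numpy as np, cv2
from scipy.optimize import least_squares
L=[]
def add(cam,pts):
    s=np.load(cam+"0.npz"); M=s["mtx"]; W=np.linalg.inv(s["world_from_camera"])
    off={"scene":(150,120),"side":(250,210)}[cam]
    for n,l,px in pts: L.append((cam,n,M,W,l,np.array(px)/4+off))
# local: (x,ykind,z)
add("side",[("fl",(-.035,'+',.114),(62,82)),("hl",(.165,'+',.114),(402,35)),("fr",(-.035,'-',.114),(102,510)),("hr",(.165,'-',.114),(522,437)),
 ("barL",(0,.045,.159),(143,226)),("barR",(0,-.045,.159),(168,405)),("key",(.02,.125,.156),(165,102))])
add("scene",[("fl",(-.035,'+',.114),(601,82)),("hl",(.165,'+',.114),(580,380)),("fr",(-.035,'-',.114),(128,85)),("hr",(.165,'-',.114),(37,378)),
 ("barL",(0,.045,.159),(322,61)),("barR",(0,-.045,.159),(135,62)),("key",(.02,.125,.156),(480,88))])
def res(p):
    x,y,a,yc=p; r=[]
    for cam,n,M,W,l,px in L:
        ly=yc+.128 if l[1]=='+' else yc-.128 if l[1]=='-' else l[1]
        P=np.array([x+np.cos(a)*l[0]-np.sin(a)*ly,y+np.sin(a)*l[0]+np.cos(a)*ly,l[2],1])
        q=M@(W@P)[:3]; r.append(q[:2]/q[2]-px)
    return np.array(r)
s=least_squares(lambda p:res(p).ravel(),[.45,-.2,0,.03],loss="soft_l1")
x,y,a,yc=s.x; print(s.x)
for l,r in zip(L,res(s.x)): print(l[0],l[1],r.round(1))
R=lambda lx,ly:(x+np.cos(a)*lx-np.sin(a)*ly,y+np.sin(a)*lx+np.cos(a)*ly)
print("key",R(.02,.125),"hinge",R(.165,0),"centre",R(.065,yc))
E
python3 fit.py
```

```text
[ 0.48797394 -0.23323014 -0.10330421  0.05466253]
side fl [-0.  -1.6]
side hl [-0.6 -1.6]
side fr [ 0.7 -1.2]
side hr [-1.1 -1. ]
side barL [0.2 0.4]
side barR [-0.5 -2.7]
side key [-0.1 -0.9]
scene fl [-0.7 -0.9]
scene hl [-1.5 -0.4]
scene fr [-0.5 -1. ]
scene hr [-3.4  0.2]
scene barL [-1.7  0.2]
scene barR [0.8 0.2]
scene key [-2.5  1.2]
key (np.float64(0.5207573847359921), np.float64(-0.11095894060463486)) hinge (np.float64(0.6520942992434438), np.float64(-0.250245030677055)) centre (np.float64(0.5582642438856661), np.float64(-0.18556185748515813))
```

```bash
cat > h.py <<'E'
import numpy as np
from bench import get_obs, vision, robot
from scipy.spatial.transform import Rotation as Ro
def rows(targets,p0=None,r0=None):
    "targets: list of (xyz, rpy)"
    o=get_obs(); p0=o["tool_pos"] if p0 is None else np.array(p0); r0=o["ee_rot"] if r0 is None else r0
    A=Ro.from_euler("xyz",r0)
    for p,r in targets:
        d=A.inv().apply(np.array(p)-p0)/.25; w=(A.inv()*Ro.from_euler("xyz",r)).as_rotvec()/np.pi
        print("d",d.round(3),"w",w.round(3))
def st():
    o=get_obs(); print({k:np.round(o[k],4).tolist() for k in("time","tool_pos","ee_rot","joint_positions","wrist_force","wrist_torque","width")})
E
python3 - <<'E'
from h import *
import numpy as np
from math import pi
p0=[.247,.491,.206]; r0=[pi,0,1.105]
rows([([.40,.30,.29],[pi,0,1.3]),([.46,.10,.29],[pi,0,1.42]),([.52,-.11,.27],[pi,0,1.42])],p0,r0)
E
```

```text
d [-0.408  0.89  -0.336] w [ 0.     0.    -0.062]
d [-1.015  1.464 -0.336] w [ 0.   0.  -0.1]
d [-1.657  2.055 -0.256] w [ 0.   0.  -0.1]
```

>>> {"op": "servo_tool", "data": {"targets": "1 0 0 -0.3 0 0 0;1 0 0 -0.33 0 0 0;1 -0.4 0.9 -0.33 0 0 -0.06;1 -0.4 0.9 -0.33 0 0 -0.06;1 -0.4 0.9 -0.33 0 0 -0.1;1 -0.4 0.9 -0.33 0 0 -0.1;1 -0.4 0.9 -0.33 0 0 -0.1;1 -0.4 0.9 -0.33 0 0 -0.1;1 -0.4 0.9 -0.33 0 0 -0.1;1 -0.4 0.9 -0.33 0 0 -0.1"}}

```text
time: 0.98
tool_pos: [0.4043, 0.2992, 0.2875]
ee_rot: [-3.141, 0.0, 1.414]
wrist_force: [-0.5, -0.8, 0.0]
width: 0.0942
```

Run:
```python
from h import *
from math import pi
st()
rows([([.46,.10,.29],[pi,0,1.42]),([.52,-.11,.27],[pi,0,1.42])])
```

```text
{'time': 0.9833, 'tool_pos': [0.4043, 0.2992, 0.2875], 'ee_rot': [-3.1408, 0.0005, 1.4143], 'joint_positions': [0.5242, -0.0188, 1.3189, 0.0001, 1.8424, -0.8901], 'wrist_force': [-0.4635, -0.8103, 0.0094], 'wrist_torque': [-0.0353, 0.0034, 0.0118], 'width': 0.0942}
d [-0.752  0.344 -0.01 ] w [-0.     0.    -0.002]
d [-1.545  0.712  0.07 ] w [-0.     0.    -0.002]
```

>>> {"op": "servo_tool", "data": {"targets": "1 -0.8 0.36 0 0 0 0;1 -0.8 0.36 0 0 0 0;1 -0.8 0.36 0 0 0 0;1 -0.8 0.36 0 0 0 0;1 -0.8 0.36 0 0 0 0;1 -0.8 0.36 0 0 0 0"}}

```text
time: 1.48
tool_pos: [0.4624, 0.0868, 0.2876]
ee_rot: [3.142, 0.002, 1.416]
wrist_force: [0.4, 0.7, -0.6]
width: 0.0938
```

>>> {"op": "servo_tool", "data": {"targets": "1 -0.75 0.35 0.05 0 0 0;1 -0.75 0.35 0.05 0 0 0;1 -0.75 0.35 0.05 0 0 0;1 -0.75 0.35 0.05 0 0 0;1 -0.75 0.35 0.05 0 0 0;1 -0.75 0.35 0.05 0 0 0;1 -0.75 0.35 0.05 0 0 0"}}

```text
time: 2.07
tool_pos: [0.5204, -0.1086, 0.2742]
ee_rot: [-3.139, -0.002, 1.418]
wrist_force: [0.3, 0.3, -0.3]
width: 0.0942
```

Run:
```python
from h import *
import cv2
st()
o=get_obs(); s=vision.snapshot("wrist"); np.savez("w1.npz",**s,p=o["tool_pos"],r=o["ee_rot"]); cv2.imwrite("pics/w1.png",s["image"][...,::-1])
```

```text
{'time': 2.0667, 'tool_pos': [0.5204, -0.1086, 0.2742], 'ee_rot': [-3.139, -0.0016, 1.4179], 'joint_positions': [-0.3132, 0.0451, 1.2805, 0.0012, 1.8188, -1.7308], 'wrist_force': [0.2529, 0.3001, -0.2666], 'wrist_torque': [0.0037, 0.0172, -0.0589], 'width': 0.0942}
```

View pics/w1.png

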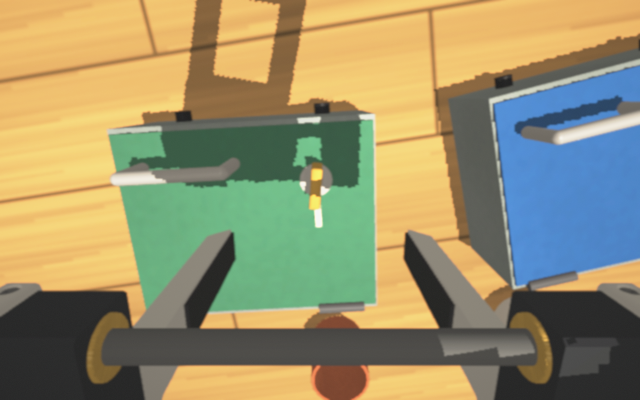

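The wrist view shows the key at about (315,185), the handle bar from (118,179) to (235,168), and the panel's free edge from (110,130) to (372,116). I'll zoom in.

Run:
```python
import cv2
a=cv2.imread("pics/w1.png")[100:240,100:390]; cv2.imwrite("pics/w1c.png",cv2.resize(a[30:140,170:260],None,fx=5,fy=5,interpolation=2))
cv2.imwrite("pics/w1d.png",cv2.resize(a,None,fx=2.7,fy=2.7,interpolation=2))
```

```text
(no output)
```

View pics/w1c.png

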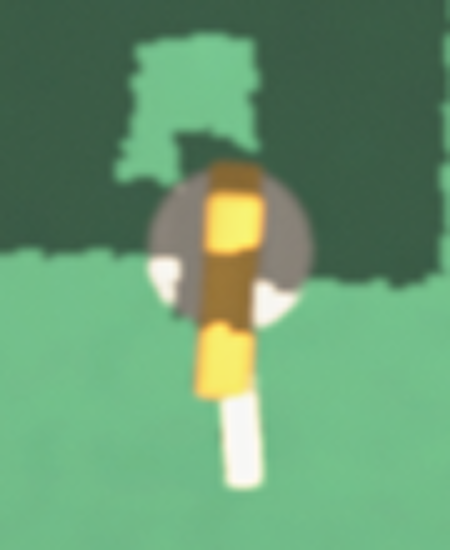

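View pics/w1d.png

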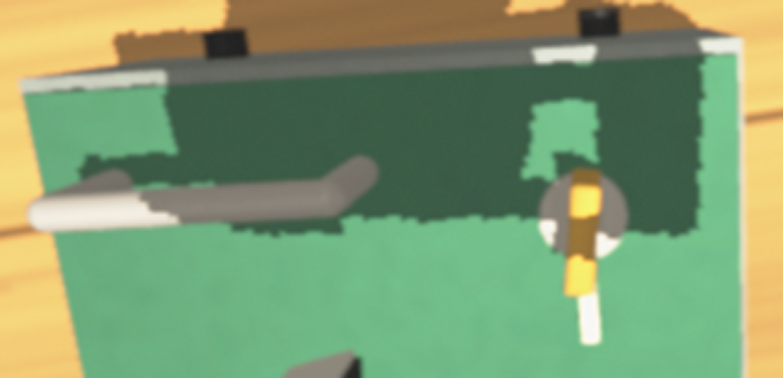

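Run:
```python
from h import *
s=np.load("w1.npz"); A=np.eye(4); A[:3,:3]=Ro.from_euler("xyz",s["r"]).as_matrix(); A[:3,3]=s["p"]; T=A@s["T_tool_cam"]; Ki=np.linalg.inv(s["mtx"])
def w(px,z):
    d=T[:3,:3]@(Ki@[*px,1]); return T[:3,3]+d*(z-T[2,3])/d[2]
c=lambda x,y:(x/5+270,y/5+130)
e=lambda x,y:(x/2.7+100,y/2.7+100)
a=w(c(237,193),.156); b=w(c(222,398),.156); print("key",a,b,(a+b)/2,np.linalg.norm(b-a),np.arctan2(*(b-a)[1::-1]))
print("boss",w(c(232,248),.117))
p=w(c(228,385),.114);q=w(c(244,485),.114);print("mark",p,q,np.arctan2(*(q-p)[1::-1]))
l=w(e(338,192),.159); r=w(e(35,214),.159); print("bar",l,r,np.linalg.norm(l-r),(l+r)/2,np.arctan2(*(l-r)[1::-1])-np.pi/2)
f=w(e(740,42),.114);g=w(e(22,85),.114);print("edge",f,g,np.linalg.norm(f-g),np.arctan2(*(f-g)[1::-1])-np.pi/2)
```

```text
key [ 0.50125985 -0.10761286  0.156     ] [ 0.53765236 -0.11595683  0.156     ] [ 0.5194561  -0.11178484  0.156     ] 0.03733680585328269 -0.22538169031352542
boss [ 0.51973837 -0.1115641   0.117     ]
mark [ 0.54856253 -0.1168876   0.114     ] [ 0.57050268 -0.11696506  0.114     ] -0.003530371109444499
bar [ 0.49080847 -0.18592723  0.159     ] [ 0.4830942  -0.28305702  0.159     ] 0.09743564942505978 [ 0.48695134 -0.23449213  0.159     ] -0.07925592595945607
edge [ 0.467262   -0.04814174  0.114     ] [ 0.44339707 -0.30144487  0.114     ] 0.25442486767872835 -0.093937619641151
```

Run:
```python
from h import *
from math import pi
st()
rows([([.5196,-.1117,.20],[pi,0,1.346]),([.5196,-.1117,.126],[pi,0,1.346])])
```

```text
{'time': 2.1167, 'tool_pos': [0.5203, -0.1075, 0.2749], 'ee_rot': [-3.1402, -0.0016, 1.4199], 'joint_positions': [-0.3113, 0.0435, 1.2807, 0.0014, 1.819, -1.7309], 'wrist_force': [-0.6607, -0.2726, 0.4763], 'wrist_torque': [0.0422, 0.0565, 0.014], 'width': 0.094}
d [-0.018  0.     0.299] w [-0.    -0.001  0.024]
d [-0.018  0.001  0.595] w [-0.    -0.001  0.024]
```

>>> {"op": "servo_tool", "data": {"targets": "0.6 -0.015 0 0.15 0 0 0.024;0.6 -0.015 0 0.3 0 0 0.024;0.6 -0.015 0 0.38 0 0 0.024;0.6 -0.015 0 0.44 0 0 0.024;0.6 -0.015 0 0.5 0 0 0.024;0.6 -0.015 0 0.54 0 0 0.024;0.6 -0.015 0 0.57 0 0 0.024;0.6 -0.015 0 0.58 0 0 0.024;0.6 -0.015 0 0.58 0 0 0.024"}}

```text
time: 2.87
tool_pos: [0.5195, -0.1116, 0.1305]
ee_rot: [-3.141, -0.0, 1.345]
wrist_force: [0.1, -0.1, -0.1]
width: 0.0564
```

Run:
```python
from h import *
import cv2
st()
s=vision.snapshot("wrist"); cv2.imwrite("pics/w2.png",s["image"][...,::-1])
```

```text
{'time': 2.8667, 'tool_pos': [0.5195, -0.1116, 0.1305], 'ee_rot': [-3.1414, -0.0003, 1.3451], 'joint_positions': [-0.3185, 0.0729, 1.5352, 0.0003, 1.5336, -1.6636], 'wrist_force': [0.0983, -0.1102, -0.0971], 'wrist_torque': [0.0334, 0.0433, 0.0293], 'width': 0.0564}
```

View pics/w2.png

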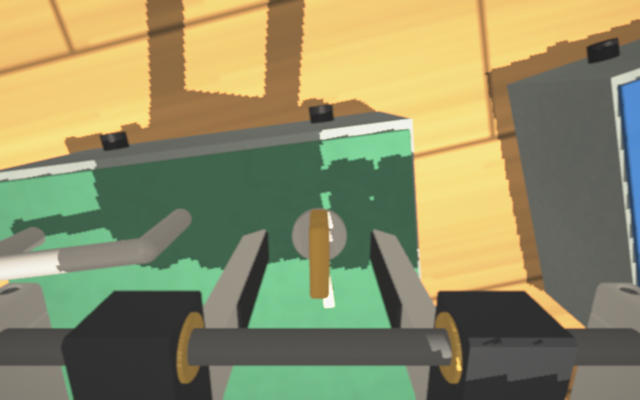

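The key sits vertical at column 319, centred between the jaws at 250 and 385. Next I go down 5 mm and close.

>>> {"op": "servo_tool", "data": {"targets": "0.6 0 0 0.02 0 0 0;0 0 0 0.02 0 0 0;0 0 0 0.02 0 0 0;0 0 0 0.02 0 0 0;0 0 0 0.02 0 0 0;0 0 0 0.02 0 0 0;0 0 0 0.02 0 0 0;0 0 0 0.02 0 0 0"}}

```text
time: 3.58
tool_pos: [0.5196, -0.1127, 0.1256]
ee_rot: [3.141, -0.0, 1.344]
wrist_force: [-0.1, 0.8, 0.1]
width: 0.0132
```

>>> {"op": "servo_tool", "data": {"targets": "0 0 0 0 0 0 0;0 0 0 0 0 0 0;0 0 0 0 0 0 0.03;0 0 0 0 0 0 0.06;0 0 0 0 0 0 0.09;0 0 0 0 0 0 0.12;0 0 0 0 0 0 0.15;0 0 0 0 0 0 0.18;0 0 0 0 0 0 0.21;0 0 0 0 0 0 0.24;0 0 0 0 0 0 0.24;0 0 0 0 0 0 0.24"}}

```text
time: 4.58
tool_pos: [0.5194, -0.1122, 0.1255]
ee_rot: [-3.141, -0.0, 0.592]
wrist_force: [-0.6, 2.2, 1.1]
width: 0.0094
```

Run:
```python
from h import *
st()
```

```text
{'time': 4.5833, 'tool_pos': [0.5194, -0.1122, 0.1255], 'ee_rot': [-3.141, -0.0002, 0.5921], 'joint_positions': [-0.3199, 0.0758, 1.5422, 0.0005, 1.524, -0.912], 'wrist_force': [-0.6452, 2.1812, 1.1261], 'wrist_torque': [0.4178, 0.1167, -0.0548], 'width': 0.0094}
```

Turning well, with wrist torque about 0.06. There are 0.69 rad left, plus a slight overshoot to the stop.

>>> {"op": "servo_tool", "data": {"targets": "0 0 0 0 0 0 0.03;0 0 0 0 0 0 0.06;0 0 0 0 0 0 0.09;0 0 0 0 0 0 0.12;0 0 0 0 0 0 0.15;0 0 0 0 0 0 0.18;0 0 0 0 0 0 0.2;0 0 0 0 0 0 0.215;0 0 0 0 0 0 0.225;0 0 0 0 0 0 0.23;0 0 0 0 0 0 0.23"}}

```text
time: 5.5
tool_pos: [0.5188, -0.1124, 0.1255]
ee_rot: [-3.142, 0.002, -0.131]
wrist_force: [-2.6, 2.4, 2.1]
width: 0.0098
```

Run:
```python
from h import *
st()
```

```text
{'time': 5.5, 'tool_pos': [0.5188, -0.1124, 0.1255], 'ee_rot': [-3.1416, 0.0016, -0.1306], 'joint_positions': [-0.32, 0.0756, 1.5424, -0.0003, 1.5252, -0.1893], 'wrist_force': [-2.6013, 2.3734, 2.1251], 'wrist_torque': [0.2605, 0.6303, 0.4024], 'width': 0.0098}
```

The torque rose to 0.40 N m at yaw −0.13, so the key is at its stop. I'll release, lift and look.

>>> {"op": "servo_tool", "data": {"targets": "0.5 0 0 0 0 0 0;0.5 0 0 0 0 0 0;0.5 0 0 0 0 0 0;0.5 0 0 0 0 0 0;0.5 0 0 -0.1 0 0 0;0.5 0 0 -0.25 0 0 0;0.5 0 0 -0.4 0 0 0;0.5 0 0 -0.4 0 0 0;0.5 0 0 -0.4 0 0 0"}}

```text
time: 6.25
tool_pos: [0.5212, -0.1133, 0.2289]
ee_rot: [3.14, -0.007, -0.133]
wrist_force: [-0.1, -1.0, 0.3]
width: 0.0469
```

Run:
```python
from h import *
import cv2
from math import pi
st()
o=get_obs(); s=vision.snapshot("wrist"); np.savez("w3.npz",**s,p=o["tool_pos"],r=o["ee_rot"]); cv2.imwrite("pics/w3.png",s["image"][...,::-1])
rows([([.4875,-.2335,.225],[pi,0,-.10]),([.4875,-.2335,.14],[pi,0,-.1])])
```

```text
{'time': 6.25, 'tool_pos': [0.5212, -0.1133, 0.2289], 'ee_rot': [3.1401, -0.0072, -0.1329], 'joint_positions': [-0.3203, 0.041, 1.3736, -0.0001, 1.7196, -0.1874], 'wrist_force': [-0.0616, -1.0006, 0.2724], 'wrist_torque': [-0.0922, 0.0455, -0.0695], 'width': 0.0469}
d [-0.065  0.495  0.005] w [ 0.    -0.001 -0.01 ]
d [-0.066  0.495  0.345] w [ 0.    -0.001 -0.01 ]
```

View pics/w3.png

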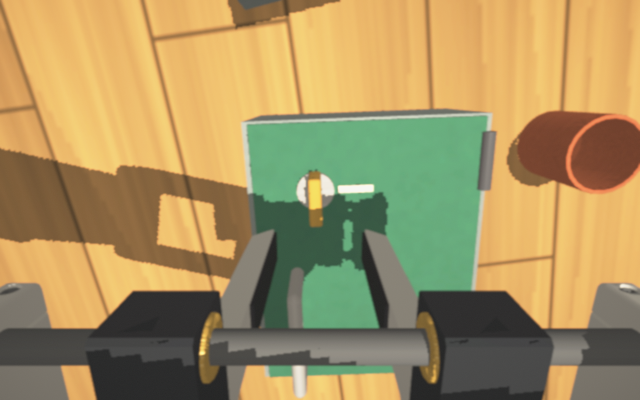

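The key is now at (315,195), at a right angle to the white mark at (355,188), so it is fully turned. Next is the handle.

>>> {"op": "servo_tool", "data": {"targets": "0.5 -0.065 0.15 0 0 0 -0.01;0.5 -0.065 0.3 0 0 0 -0.01;0.5 -0.065 0.45 0 0 0 -0.01;0.5 -0.065 0.495 0 0 0 -0.01;0.5 -0.065 0.495 0 0 0 -0.01;0.5 -0.065 0.495 0 0 0 -0.01"}}

```text
time: 6.8
tool_pos: [0.4864, -0.2327, 0.2235]
ee_rot: [-3.139, 0.003, -0.103]
wrist_force: [-0.1, 0.5, 0.7]
width: 0.0469
```

Run:
```python
from h import *
import cv2
from math import pi
st()
o=get_obs(); s=vision.snapshot("wrist"); np.savez("w4.npz",**s,p=o["tool_pos"],r=o["ee_rot"]); cv2.imwrite("pics/w4.png",s["image"][...,::-1])
rows([([.4875,-.2335,.14],[pi,0,-.1])])
```

```text
{'time': 6.8, 'tool_pos': [0.4864, -0.2327, 0.2235], 'ee_rot': [-3.1391, 0.0029, -0.1026], 'joint_positions': [-0.552, 0.0631, 1.3609, 0.001, 1.7213, -0.4492], 'wrist_force': [-0.0502, 0.5071, 0.7287], 'wrist_torque': [-0.0414, 0.0614, 0.0242], 'width': 0.0469}
d [0.004 0.006 0.336] w [-0.001  0.001 -0.   ]
```

View pics/w4.png

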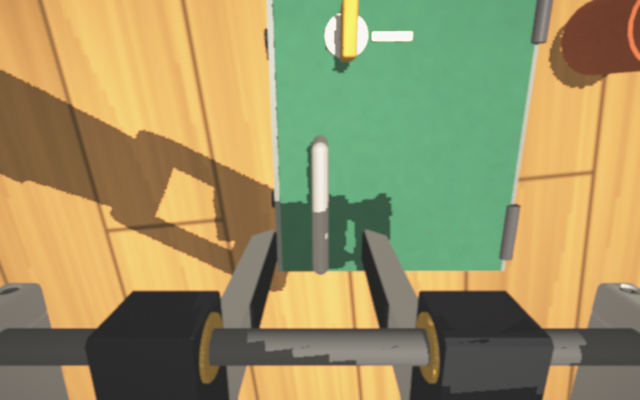

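The bar is vertical in the image at column 320, midway between the jaws. I'll descend and close.

>>> {"op": "servo_tool", "data": {"targets": "0.5 0 0 0.12 0 0 0;0.5 0 0 0.22 0 0 0;0.5 0 0 0.3 0 0 0;0.5 0 0 0.335 0 0 0;0.5 0 0 0.335 0 0 0;0.5 0 0 0.335 0 0 0;0 0 0 0.335 0 0 0;0 0 0 0.335 0 0 0;0 0 0 0.335 0 0 0;0 0 0 0.335 0 0 0;0 0 0 0.335 0 0 0;0 0 0 0.335 0 0 0"}}

```text
time: 7.85
tool_pos: [0.4869, -0.2332, 0.1421]
ee_rot: [3.141, 0.0, -0.102]
wrist_force: [0.1, -0.4, 0.6]
width: 0.011
```

>>> {"op": "servo_tool", "data": {"targets": "0 0 0 0 0 0 0;0 0 0 0 0 0 0;0 0 0 0 0 0 0"}}

```text
time: 8.1
tool_pos: [0.4869, -0.2332, 0.1421]
ee_rot: [3.141, 0.0, -0.102]
wrist_force: [-1.2, 0.2, 2.5]
width: 0.011
```

Run:
```python
from h import *
st()
# arc in tool axes (tool x ~ local +x, tool z down); start handle rel hinge (-.165,.049)
for t in np.arange(0,1.56,.1):
    c,s=np.cos(t),np.sin(t); x=-.165*c+.049*s; z=.165*s+.049*c
    dx,dz=x+.165,z-.049
    print(round(t,2),"dx",round(dx/.25,3),"dz",round(-dz/.25,3))
```

```text
{'time': 8.1, 'tool_pos': [0.4869, -0.2332, 0.1421], 'ee_rot': [3.1414, 0.0, -0.1015], 'joint_positions': [-0.5516, 0.0857, 1.4982, -0.0002, 1.5576, -0.4501], 'wrist_force': [-1.225, 0.1772, 2.4695], 'wrist_torque': [-0.0525, 0.3358, 0.0478], 'width': 0.011}
0.0 dx 0.0 dz -0.0
0.1 dx 0.023 dz -0.065
0.2 dx 0.052 dz -0.127
0.3 dx 0.087 dz -0.186
0.4 dx 0.128 dz -0.242
0.5 dx 0.175 dz -0.292
0.6 dx 0.226 dz -0.338
0.7 dx 0.281 dz -0.379
0.8 dx 0.341 dz -0.414
0.9 dx 0.403 dz -0.443
1.0 dx 0.468 dz -0.465
1.1 dx 0.535 dz -0.481
1.2 dx 0.604 dz -0.49
1.3 dx 0.672 dz -0.492
1.4 dx 0.741 dz -0.488
1.5 dx 0.809 dz -0.476
```

Holding the bar, with the width at 11 mm. Now the first part of the arc, to about 0.5 rad.

>>> {"op": "servo_tool", "data": {"targets": "0 0.01 0 -0.033 0 0 0;0 0.023 0 -0.065 0 0 0;0 0.037 0 -0.096 0 0 0;0 0.052 0 -0.127 0 0 0;0 0.069 0 -0.157 0 0 0;0 0.087 0 -0.186 0 0 0;0 0.107 0 -0.215 0 0 0;0 0.128 0 -0.242 0 0 0;0 0.151 0 -0.268 0 0 0;0 0.175 0 -0.292 0 0 0;0 0.175 0 -0.292 0 0 0"}}

```text
time: 9.02
tool_pos: [0.5303, -0.2375, 0.2177]
ee_rot: [3.141, 0.001, -0.101]
wrist_force: [-6.9, 0.2, 1.8]
width: 0.0107
```

Run:
```python
from h import *
import cv2
st()
s=vision.snapshot("side"); cv2.imwrite("pics/s5.png",s["image"][...,::-1])
```

```text
{'time': 9.0167, 'tool_pos': [0.5303, -0.2375, 0.2177], 'ee_rot': [3.1411, 0.001, -0.1014], 'joint_positions': [-0.5181, 0.1552, 1.2714, -0.0009, 1.7156, -0.4168], 'wrist_force': [-6.9305, 0.2129, 1.8249], 'wrist_torque': [0.0013, 1.5959, -0.0465], 'width': 0.0107}
```

View pics/s5.png

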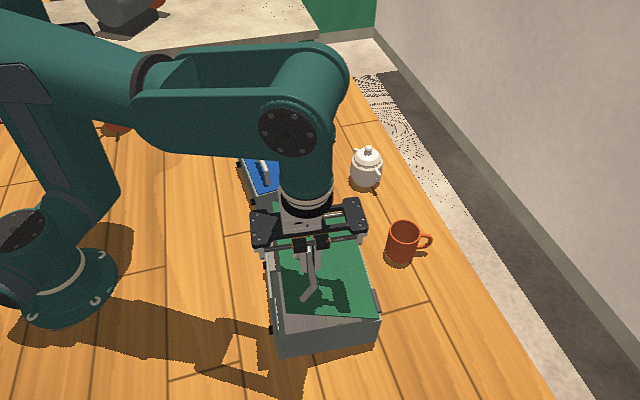

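The picture shows the panel lifted in the gripper at (300,270), and the forces are small. Continuing to about 1.05 rad.

>>> {"op": "servo_tool", "data": {"targets": "0 0.025 0 -0.024 0 0 0;0 0.051 0 -0.046 0 0 0;0 0.078 0 -0.067 0 0 0;0 0.106 0 -0.087 0 0 0;0 0.135 0 -0.105 0 0 0;0 0.166 0 -0.122 0 0 0;0 0.197 0 -0.137 0 0 0;0 0.228 0 -0.151 0 0 0;0 0.26 0 -0.163 0 0 0;0 0.293 0 -0.173 0 0 0;0 0.326 0 -0.182 0 0 0;0 0.326 0 -0.182 0 0 0"}}

```text
time: 10.07
tool_pos: [0.6128, -0.2456, 0.2665]
ee_rot: [3.14, -0.006, -0.101]
wrist_force: [-5.2, 1.6, 7.8]
width: 0.0112
```

Run:
```python
from h import *
st()
```

```text
{'time': 10.0667, 'tool_pos': [0.6128, -0.2456, 0.2665], 'ee_rot': [3.1396, -0.0065, -0.1008], 'joint_positions': [-0.4673, 0.334, 0.9588, 0.0005, 1.8421, -0.3664], 'wrist_force': [-5.2078, 1.5523, 7.7684], 'wrist_torque': [0.0394, 1.1279, 0.1026], 'width': 0.0112}
```

>>> {"op": "servo_tool", "data": {"targets": "0 0.034 0 -0.005 0 0 0;0 0.068 0 -0.008 0 0 0;0 0.103 0 -0.01 0 0 0;0 0.137 0 -0.009 0 0 0;0 0.171 0 -0.008 0 0 0;0 0.205 0 -0.006 0 0 0;0 0.24 0 -0.002 0 0 0;0 0.24 0 -0.002 0 0 0"}}

```text
time: 10.73
tool_pos: [0.6743, -0.2516, 0.2671]
ee_rot: [3.14, -0.011, -0.1]
wrist_force: [0.1, 0.2, 6.3]
width: 0.0112
```

Run:
```python
from h import *
import cv2
st()
s=vision.snapshot("side"); cv2.imwrite("pics/s6.png",s["image"][...,::-1])
s=vision.snapshot("scene"); cv2.imwrite("pics/c6.png",s["image"][...,::-1])
```

```text
{'time': 10.7333, 'tool_pos': [0.6743, -0.2516, 0.2671], 'ee_rot': [3.1396, -0.0115, -0.0999], 'joint_positions': [-0.4368, 0.4817, 0.7579, 0.002, 1.8904, -0.3362], 'wrist_force': [0.0841, 0.1906, 6.3166], 'wrist_torque': [-0.049, 0.1337, 0.0365], 'width': 0.0112}
```

View pics/s6.png

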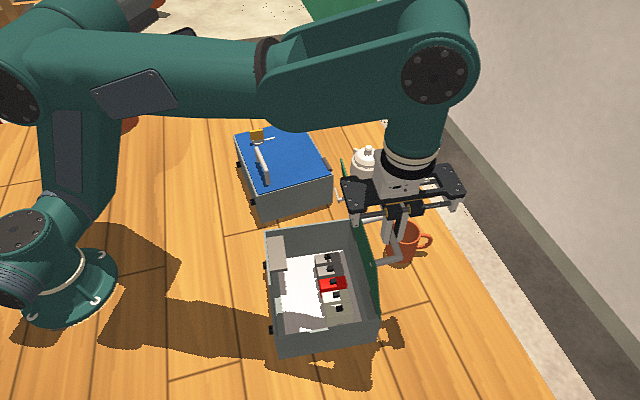

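View pics/c6.png

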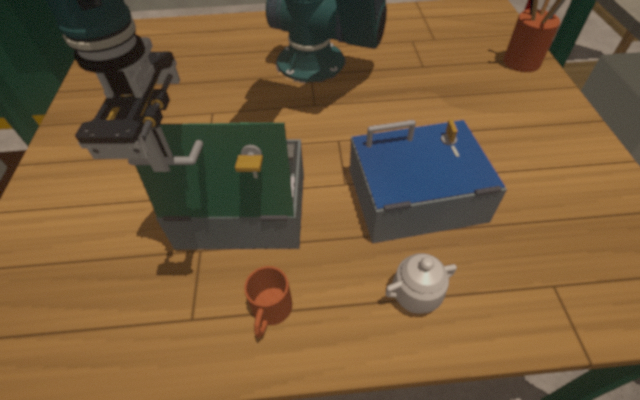

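The lid stands nearly upright, at about 1.42 rad. I'll take it a bit further, then release with a partial opening and retreat upward.

>>> {"op": "servo_tool", "data": {"targets": "0 0.02 0 0.004 0 0 0;0 0.04 0 0.008 0 0 0;0 0.05 0 0.012 0 0 0;0 0.05 0 0.012 0 0 0;0 0.05 0 0.012 0 0 0"}}

```text
time: 11.25
tool_pos: [0.6862, -0.2528, 0.2647]
ee_rot: [3.14, -0.012, -0.1]
wrist_force: [0.3, 0.6, 8.2]
width: 0.011
```

>>> {"op": "servo_tool", "data": {"targets": "0.25 0 0 0 0 0 0;0.25 0 0 0 0 0 0;0.25 0 0 0 0 0 0;0.25 0 0 0 0 0 0"}}

```text
time: 11.58
tool_pos: [0.6842, -0.2528, 0.2576]
ee_rot: [-3.141, -0.0, -0.101]
wrist_force: [-0.3, 0.4, -0.3]
width: 0.0234
```

Run:
```python
from h import *
import cv2
st()
s=vision.snapshot("wrist"); cv2.imwrite("pics/w7.png",s["image"][...,::-1])
```

```text
{'time': 11.5833, 'tool_pos': [0.6842, -0.2528, 0.2576], 'ee_rot': [-3.141, -0.0004, -0.1009], 'joint_positions': [-0.4319, 0.5158, 0.7284, 0.0008, 1.8973, -0.3307], 'wrist_force': [-0.2532, 0.4277, -0.2846], 'wrist_torque': [-0.0774, 0.0386, 0.0584], 'width': 0.0234}
```

View pics/w7.png

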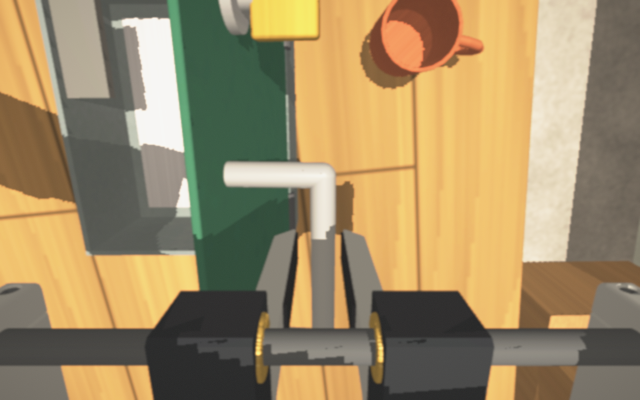

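The bar is free at column 322, between the jaws at 285 and 355. Retreating straight up in stages.

>>> {"op": "servo_tool", "data": {"targets": "0.25 0 0 -0.06 0 0 0;0.25 0 0 -0.12 0 0 0;0.25 0 0 -0.18 0 0 0;0.25 0 0 -0.24 0 0 0;0.25 0 0 -0.3 0 0 0;0.25 0 0 -0.36 0 0 0;0.25 0 0 -0.4 0 0 0;0.25 0 0 -0.4 0 0 0;0.25 0 0 -0.4 0 0 0"}}

```text
time: 12.38
tool_pos: [0.6841, -0.2532, 0.3579]
ee_rot: [3.142, -0.001, -0.101]
wrist_force: [-0.7, 0.1, -0.6]
width: 0.0236
```

Run:
```python
from h import *
st()
```

```text
{'time': 12.3833, 'tool_pos': [0.6841, -0.2532, 0.3579], 'ee_rot': [3.1415, -0.0011, -0.1013], 'joint_positions': [-0.4322, 0.594, 0.4091, 0.0004, 2.1374, -0.3308], 'wrist_force': [-0.7432, 0.1432, -0.618], 'wrist_torque': [-0.1318, 0.02, 0.0369], 'width': 0.0236}
```

Now back towards the robot over the lid edge, with about 48 mm of clearance.

>>> {"op": "servo_tool", "data": {"targets": "0.25 -0.1 0 0 0 0 0;0.25 -0.2 0 -0.05 0 0 0;0.25 -0.3 0 -0.1 0 0 0;0.25 -0.4 0 -0.15 0 0 0;0.25 -0.5 0 -0.2 0 0 0;0.25 -0.6 0 -0.2 0 0 0;0.25 -0.7 0 -0.2 0 0 0;0.25 -0.8 0 -0.2 0 0 0;0.25 -0.8 0 -0.2 0 0 0;0.25 -0.8 0 -0.2 0 0 0"}}

```text
time: 13.22
tool_pos: [0.4838, -0.2325, 0.4074]
ee_rot: [-3.141, -0.0, -0.102]
wrist_force: [-0.0, -0.1, -0.6]
width: 0.0233
```

Run:
```python
from h import *
import cv2
st()
s=vision.snapshot("side"); cv2.imwrite("pics/s8.png",s["image"][...,::-1]); np.savez("s8.npz",**s)
s=vision.snapshot("scene"); cv2.imwrite("pics/c8.png",s["image"][...,::-1]); np.savez("c8.npz",**s)
```

```text
{'time': 13.2167, 'tool_pos': [0.4838, -0.2325, 0.4074], 'ee_rot': [-3.1413, -0.0003, -0.1021], 'joint_positions': [-0.5539, 0.1103, 0.9441, 0.0004, 2.0871, -0.4516], 'wrist_force': [-0.0344, -0.0829, -0.5828], 'wrist_torque': [-0.0886, 0.1052, 0.0464], 'width': 0.0233}
```

View pics/s8.png

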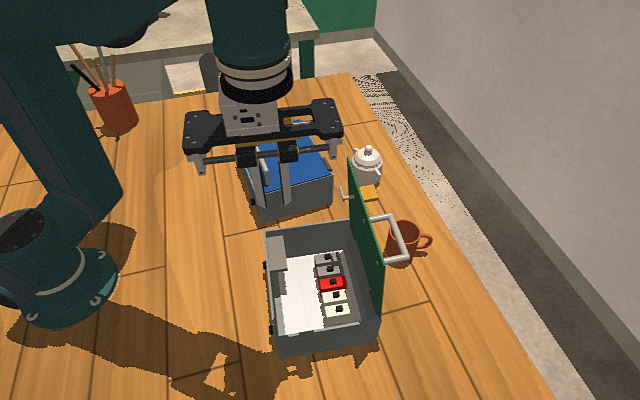

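View pics/c8.png

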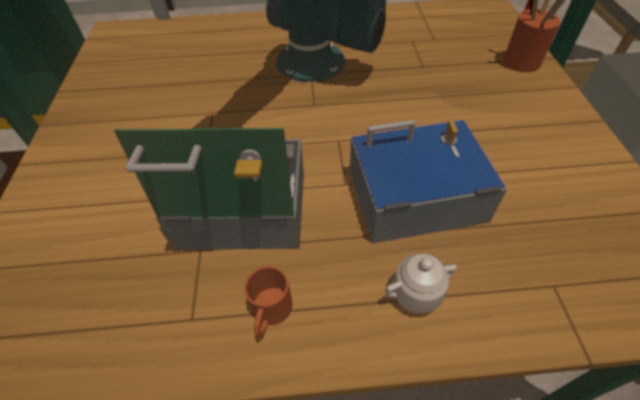

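The panel stands up by itself with the gripper clear of it. Its free edge runs from (117,130) to (285,128) in the scene view. The blue box, jar and mug are where they were. I'll measure the angle.

Run:
```python
from h import *
x,y,a,yc=.488,-.2332,-.103,.0547
def P(t,ly,rx=-.2,rz=.004):
    c,s=np.cos(t),np.sin(t); lx=.165+rx*c+rz*s; z=.11-rx*s+rz*c
    return np.array([x+np.cos(a)*lx-np.sin(a)*ly,y+np.sin(a)*lx+np.cos(a)*ly,z,1])
for f,obs in(("c8",[(117,130),(285,128)]),("s8",[(386,292),(349,159)])):
    s=np.load(f+".npz"); W=np.linalg.inv(s["world_from_camera"])
    for t in(1.3,1.4,1.5,1.6):
        o=[]
        for ly in(yc-.128,yc+.128):
            q=s["mtx"]@(W@P(t,ly))[:3]; o.append((q[:2]/q[2]).round(1).tolist())
        print(f,t,o,obs)
    # handle
        q=s["mtx"]@(W@P(t,-.045,-.165,.049))[:3]; q2=s["mtx"]@(W@P(t,.045,-.165,.049))[:3]; print("   bar",(q/q[2])[:2].round(1),(q2/q2[2])[:2].round(1))
```

```text
c8 1.3 [[122.0, 117.2], [285.3, 116.0]] [(117, 130), (285, 128)]
   bar [134.9 150.9] [193.5 150.6]
c8 1.4 [[116.7, 123.6], [284.1, 122.4]] [(117, 130), (285, 128)]
   bar [131.6 159.6] [191.2 159.3]
c8 1.5 [[111.6, 131.4], [282.9, 130.3]] [(117, 130), (285, 128)]
   bar [128.8 169.2] [189.2 169. ]
c8 1.6 [[106.8, 140.7], [281.7, 139.7]] [(117, 130), (285, 128)]
   bar [126.4 179.7] [187.6 179.5]
s8 1.3 [[362.5, 271.0], [330.9, 160.2]] [(386, 292), (349, 159)]
   bar [388.3 258.2] [373.8 216.6]
s8 1.4 [[375.1, 267.7], [340.6, 157.6]] [(386, 292), (349, 159)]
   bar [398.1 257.1] [382.9 215.7]
s8 1.5 [[387.7, 265.0], [350.5, 155.6]] [(386, 292), (349, 159)]
   bar [407.6 256.5] [391.7 215.5]
s8 1.6 [[400.1, 263.1], [360.3, 154.5]] [(386, 292), (349, 159)]
   bar [416.5 256.5] [400.  215.8]
```

```bash
python3 -c "
from bench import robot
print(robot.close_job())"
```

```text
the job is handed in; nothing more can be done
None
```

The green panel is unlocked and standing nearly upright, and I've handed the job in. It used about 13 s of the 51 s allowed.

- **Key:** I gripped the brass key and turned it clockwise until it hit its stop, where the wrist torque rose to 0.4 N m. The wrist picture afterwards showed the wing at a right angle to the white mark, so it had turned fully.
- **Panel:** I gripped the steel handle and swung the panel up. Forces I read between moves stayed under about 10 N. I then let go and backed the gripper away.
- **Last checks:** The final pictures put the panel at about 1.45–1.5 rad, standing by itself with the gripper clear of it. The key was still turned, and the blue box, jar and mug looked unmoved. The wrist force was close to zero.
- **Disagreements:** Partway through the swing the tool read about 6 mm higher than the planned arc, so I lowered the rest of the path slightly. In the side view, one point I read on the free edge did not match the model in row. I took it for a lower point on the panel's side edge. The column readings agreed with about 1.5 rad.

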